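# Close the pressure filter and give it a charge of gas

## Robot

A 6-joint arm with a two-finger parallel gripper is mounted at the origin on a cart in front of the work surface, level with it; the furniture and walls round the work are solid. World frame = base frame: x ahead of the robot, y to its left, z up, the work surface at z = 0. Lengths are in mm, angles in rad, forces in N, time in s.
With the tool pointing down it reaches from about 350 to 925 mm from the base axis. Payload 6.4 kg.
Tool frame: the origin (TCP) lies between the finger pads; the fingertips stand arm.tips_ahead ahead of it and the grasp point (between the pads) lies 8 mm behind it (arm.tips_ahead is the distance from the TCP to the fingertips, in mm); x points along the fingers, z is the direction in which the jaws open and shut, and the axes are right-handed (so a half turn about x gives the same grasp; the last joint's range is limited). The gripper opens to 85 mm and grips with 20 to 120 N. Pads are 22 mm wide; open, the fingers measure 114 mm over their backs; the gripper's body (76 mm by 85 mm) begins 54 mm behind the grasp point. The pads swing forward as they close: fully open they stand 13 mm farther back than shut.
Start: joints at [-1.412, 0.245, 1.558, -0, 1.339, -0.174], TCP at [212.354, -614.345, 242.29] pointing down, gripper open.
Joint ranges: [-3.13, 3.13], [-1.02, 2.26], [0.13, 2.54], [-0.95, 4.09], [0.21, 2.88], [-2.74, 2.74]. Speed limits (rad/s): [2.57, 2.57, 3.14, 3.14, 3.14, 3.14].

## Interface

Orientations are given as a 3x3 rotation matrix whose columns are the frame's x, y, z axes.
In Python, from plant import monitor, get_image, arm gives the robot as it stands.
- The arm moves only by the shell command python3 -m jog 'ROWS' [FORCE]. ROWS is JSON, one flat list of numbers, 7 for each row, row after row: the shift along the tool's x, y, z in units of 30 mm (1.0 is 30 mm), then the turn, a rotation vector about the tool's x, y, z in units of 10 degrees (1.0 is 10 degrees), then the closure, from -1 (fully open) to 1 (shut). A call has 1 to 8 rows; each row is the pose to reach, as a shift and turn from the pose measured when the call began, along the tool's axes at that moment; what a row does not reach only later rows make up. A row lasts 1/8 s, in which the tool goes at most 62.5 mm and 10.7 degrees, less where a joint would pass 70% of its speed; a pose out of reach is approached as far as the arm can. A call with a gripper value outside its range is refused whole. The fingers move at their own pace and stop on an object; FORCE is the grip in N (left out, the last holds). Time passes only in rows, so rows that repeat a pose let the fingers close. It gives the time, the measured TCP pose, the force and the opening at its end, in the units of the state.
- monitor.observe(): the state, without advancing time (a new reading comes with each control period).
- get_image(name): name is "scene" or "top" or "wrist"; returns a dict with "color" (420x560x3 uint8, red, green, blue), "fovy" (degrees; the focal length in pixels is half the picture's height over the tangent of half this angle, whatever the lens; pixels are square), "cx", "cy" (the principal point, pixels), "R" (3x3) and "t" (3): a world point X has camera coordinates R X + t; the wrist camera has in their place "hand_eye" (4x4, takes a point from camera to tool coordinates, whose origin is the TCP and whose axes are the tool frame's). Camera axes: x right, y down, z forward; pixel columns grow to the right and rows downward; lengths in mm; the calibration is good to about 2 mm. A picture is of the moment at which its call begins: read the wrist's pose just before it. There is no depth.
- arm.hand_in(): hands the job in, once; it reports no verdict.
The state is a dict: "time": time; "qpos": joint angles; "qvel": joint speeds; "joint_efforts": joint torques, N m; "eef_pos": TCP position; "tool_rot": TCP orientation; "ft_force": force on the tool from outside, world axes, zero at the start; "moment": the same for the moment, N m; "opening": finger opening in mm.
Only numpy, scipy, OpenCV 4.12 (cv2) and the standard library are available. Lean on these libraries where they do the work, as an engineer would, in place of code of your own. Each camera call takes 0.05 s, during which the arm holds its last target.

## Task

The cover of the bench pressure filter is loose and the ratchet on its clamp screw is set to undo: throw the small reversing lever over so that it drives clockwise, then work the handle to and fro until you feel that the screw holds the cover down firmly, without straining it. Only then push the spring-centred gas lever over towards the vessel, hold it there for two seconds and let it spring back to the middle. Leave the ratchet set to tighten and the small things around the rig where they stand.

Things in the scene. Friction and masses are not known exactly. Their poses are not given: they have to be found in the camera images.
- filter_rig: Fixed bench filter: base plate 130x310 mm; steel vessel; two tie rods (15 mm thick, tops at z 226) at x 0, y +-80 mm carry a dark steel yoke bar, top z 188. Gas valve on a thin column at x 20, y -155. Origin on the worktop under the vessel's and clamp screw's axis; x points to the back, y left along the yoke, z up. Heights in these notes are above the worktop, mm. Nothing lies over the handle.
- cover: Steel cover disc, 116 mm wide, under the yoke, with a boss in its middle 19 mm above its underside. Origin at the centre of its underside. It does not visibly move; how far the screw must turn before it bears on it differs from case to case.
- clamp_screw: Clamp screw in the yoke, hexagon head 24 mm across flats, top at z 228. Origin on its axis at z 196 (underside of the handle). Clockwise from above tightens, 1.6 mm down per rad; its friction holds what is reached. It turns 0.5 to 1.8 rad until its foot meets the cover; then the gasket gives, about 1 Nm more per rad, and it is tight some 0.4 rad later.
- ratchet_handle (a joint): Handle angle about the screw, rad: 0 = along the rig's -x, grows clockwise from above; at angle a it points along (-cos a, sin a) in the rig's x, y. Stops -1.3 and 1.3. To move it: swing 0.15 Nm; click back over the teeth (16 a turn) 0.25 Nm; drive the loose screw 0.65 Nm (5.5 N on the grip at 120 mm). Tight is 1.1 to 1.5 Nm (9 to 12 N there); above 2 Nm (17 N) is straining.
- grip_mid (a point): Middle of the handle's black ribbed grip, on its centre line, 125 mm from the screw's axis, z 205. The grip is round, 23 mm thick, from 92 to 171 mm off the axis; nearer in is a steel bar 16 mm wide, 12 mm high, then the head (62 mm wide), 18 mm thick, top at z 214.
- pawl_lever (a joint): Angle of the small reversing lever on the ratchet head, relative to the handle, rad. Negative (-0.43 to -0.25): leans to the handle's anticlockwise side, drives anticlockwise (undo). Positive (0.25 to 0.43): leans to the clockwise side, drives clockwise (tighten). A spring holds either side (1 to 4 N at the tab). A push may drag the handle; once over, pushing on drives the screw: 10 N.
- lever_tab (a point): Centre of the reversing lever's upright thumb tab: 16 mm long, 6 mm thick across the lever, from z 216 to 236; this point at z 227. The lever's pivot is on the handle's centre line, 36 mm from the screw's axis; the tab is 30 mm beyond it, away from the screw.
- gas_lever (a joint): Angle of the upright spring-centred gas lever, rad: 0 = centred, positive = leaning towards the vessel (charges it), negative = leaning away, to the silencer side (vents). Stops 0.5 and -0.5; fully open past 0.3, where about 2.5 N at the knob holds it. Its pivot is at z 152 with its axis along the rig's x, so it leans along the rig's y.
- gas_knob (a point): Centre of the black ball knob (18 mm) on the gas lever, 56 mm above its pivot; 208 mm above the worktop when centred. The rod below it is 6 mm thick.
- plate_sample: Steel sample block, 50x75x9 mm, lying on the worktop left of the rig. Origin at the centre of its underside.
- vial_3: Sample vial with snap cap, 23 mm wide, 50 mm high, left of the rig. Origin at the centre of its underside.
- stopper_2: Rubber stopper, 31 mm wide, 28 mm high, standing on the worktop left of the rig. Origin at the centre of its underside.
- dropper_3: Dropper bottle with a pointed cap, 34 mm wide, 88 mm high, right of the rig. Origin at the centre of its underside.

How it is judged (in metres and radians):
On the way, in this order (a step that is already met when the one before it is completed fails the run):
1. the reversing lever is thrown over to the tightening side (value of joint pawl_lever above 0.1 rad), for 0.2 s.
2. the clamp screw bears firmly on the cover (over 180 N) (contact force between clamp_screw and cover above 180 N), for 0.2 s.
3. the gas lever is held over towards the vessel for two seconds (value of joint gas_lever above 0.3 rad), for 1.7 s.
4. the gas lever has sprung back to the middle (value of joint gas_lever between -0.06 and 0.06 rad), for 0.2 s.
At the end, for the whole second after the job is handed in: The reversing lever is on its tightening side (above 0.1 rad), the clamp screw still bears on the cover with more than 120 N, the gas lever is back in the middle (within 0.06 rad) and the handle is at rest (all of step 4 and value of joint pawl_lever above 0.1 rad and contact force between clamp_screw and cover above 120 N and velocity of joint ratchet_handle between -0.1 and 0.1 rad/s); the robot touches nothing.
It fails at once if the clamp screw is strained (over 900 N on the cover) (contact force between clamp_screw and cover above 900 N).
It fails at once if gas is let in while the cover is not tight (value of joint gas_lever above 0.3 rad and contact force between clamp_screw and cover below 110 N).
It fails at once if the gas lever is pushed over to the vent side (value of joint gas_lever below -0.3 rad).
It fails at once if a bystander is moved by more than 30 mm or tipped (distance of any of plate_sample, vial_3, stopper_2, dropper_3 from where it was at the start of the episode above 0.03 m or angle between any of plate_sample, vial_3, stopper_2, dropper_3's own z axis and vertical above 0.5 rad).
It also fails if it takes over 72 s, if anything falls off the work surface, if the arm or the gripper's body presses on something with over 40 N, if the wrist force passes 120 N, or if a joint passes its speed limit or range.

## Working session

There is one attempt and no reset: what is moved stays moved. The work goes in short steps, Python scripts to look and compute and a shell command to move; the robot and the scene stay as the last step left them, time stands still between calls to the robot, and variables do not carry over. Pictures are saved under pics/ and viewed, and the job is handed in when it is done.

```bash
ls; mkdir -p pics; cat > h.py <<'E'
import numpy as np, cv2
from plant import monitor, get_image, arm
def snap(n,f):
    s=monitor.observe(); d=get_image(n); cv2.imwrite(f'pics/{f}.png',cv2.cvtColor(d['color'],cv2.COLOR_RGB2BGR))
    d['s']=s; return d
def cam(d):
    f=d['color'].shape[0]/2/np.tan(np.radians(d['fovy'])/2)
    if 'hand_eye' in d and d.get('hand_eye') is not None:
        T=np.array(d['hand_eye']);Rt=np.array(d['s']['tool_rot']);p=np.array(d['s']['eef_pos'])
        Rw=Rt@T[:3,:3]; c=Rt@T[:3,3]+p
    else:
        R=np.array(d['R']);Rw=R.T;c=-R.T@np.array(d['t'])
    return f,d['cx'],d['cy'],Rw,c
def ray(d,u,v):
    f,cx,cy,Rw,c=cam(d); r=Rw@np.array([(u-cx)/f,(v-cy)/f,1]); return c,r/np.linalg.norm(r)
def onz(d,u,v,z):
    c,r=ray(d,u,v); return c+r*(z-c[2])/r[2]
def proj(d,X):
    f,cx,cy,Rw,c=cam(d); q=Rw.T@(np.array(X)-c); return np.array([cx+f*q[0]/q[2],cy+f*q[1]/q[2]])
def tri(*rs):
    A=sum(np.eye(3)-np.outer(r,r) for c,r in rs); b=sum((np.eye(3)-np.outer(r,r))@c for c,r in rs)
    X=np.linalg.solve(A,b); return X,[float(np.linalg.norm(np.cross(X-c,r))) for c,r in rs]
E
python3 - <<'E'
from h import *
for n in ['scene','top','wrist']:
    d=snap(n,n+'0'); f,cx,cy,R,c=cam(d); print(n,f,cx,cy,c.round(),R[:,2].round(2))
s=monitor.observe(); print(s, arm.tips_ahead)
E
```

```text
pics
scene 522.8722593316978 277.13138721767035 209.70305491823382 [-168.  452.  734.] [ 0.7  -0.45 -0.55]
top 434.3001852886409 279.11544627699413 208.4395336761631 [ 372.  -17. 1092.] [ 0.19 -0.04 -0.98]
wrist 292.59110902282094 285.4296966227098 209.4649564586343 [ 291. -586.  372.] [-0.31 -0.1  -0.94]
{'time': 0.15, 'qpos': array([-1.41210167e+00,  2.45687445e-01,  1.55877151e+00,  2.54804117e-05,
        1.33870440e+00, -1.74088879e-01]), 'qvel': array([ 5.34651200e-04, -3.91591338e-03, -3.57980238e-03, -6.22600469e-05,
        7.98173294e-04, -1.30424141e-03]), 'joint_efforts': array([ 8.55904509e-04, -4.29988039e+01, -3.26551795e+01, -9.91847151e-05,
        3.51696101e-03, -1.55298716e-05]), 'eef_pos': array([ 212.28844806, -613.90404366,  241.39166168]), 'tool_rot': array([[-2.23731239e-04,  9.45138649e-01,  3.26669380e-01],
       [ 1.55488244e-03,  3.26669323e-01, -9.45137416e-01],
       [-9.99998766e-01,  2.96475717e-04, -1.54266562e-03]]), 'ft_force': array([ 0.12739163, -0.23545402,  0.34686374]), 'moment': array([ 0.0229441 , -0.00548222,  0.0365378 ]), 'opening': 85.58499533231388} 11.0
```

View pics/scene0.png

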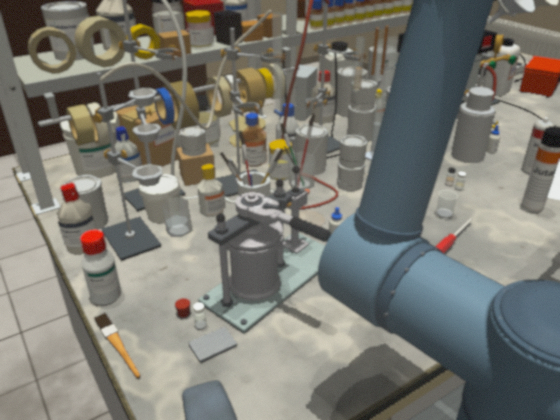

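View pics/top0.png

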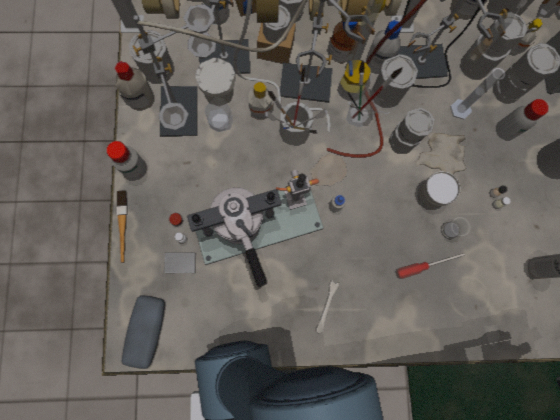

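View pics/wrist0.png

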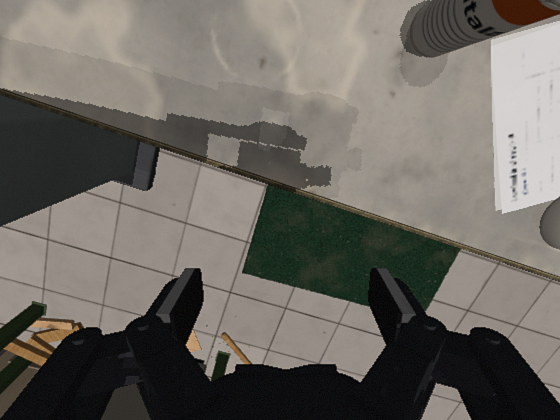

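```bash
python3 - <<'E'
import cv2
a=cv2.imread('pics/top0.png')[165:295,160:360]; cv2.imwrite('pics/top0z.png',cv2.resize(a,None,fx=4,fy=4,interpolation=cv2.INTER_CUBIC))
a=cv2.imread('pics/scene0.png')[165:335,170:350]; cv2.imwrite('pics/scene0z.png',cv2.resize(a,None,fx=3.5,fy=3.5,interpolation=cv2.INTER_CUBIC))
E
```

```text
(no output)
```

View pics/top0z.png

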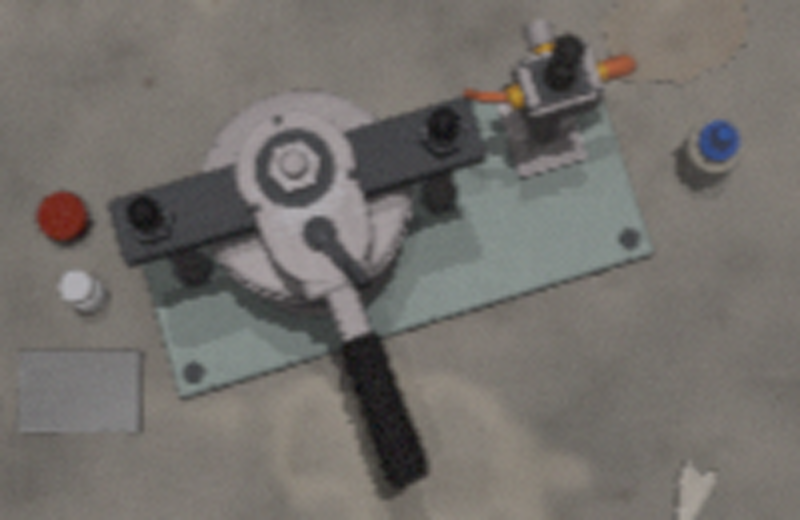

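View pics/scene0z.png

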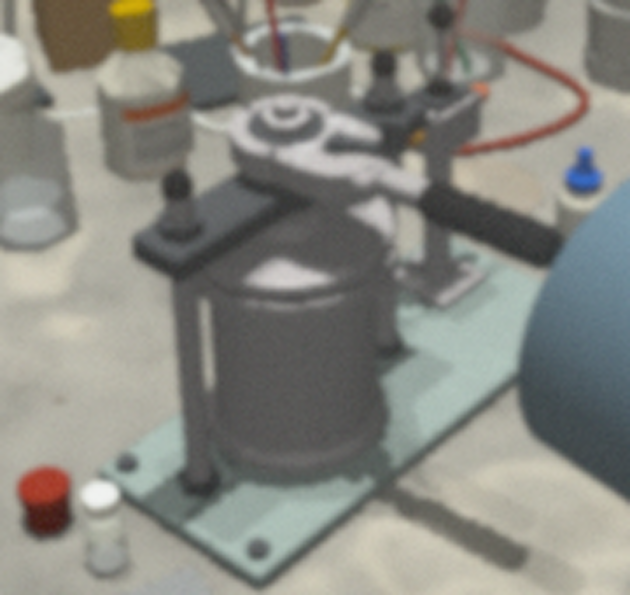

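```bash
cat > m0.py <<'E'
from h import *
dt=get_image('top'); ds=get_image('scene')
T=lambda x,y:ray(dt,160+(x+.5)/4-.5,165+(y+.5)/4-.5)
S=lambda x,y:ray(ds,170+(x+.5)/3.5-.5,165+(y+.5)/3.5-.5)
for n,a,b in [('screw',(295,164),(287,108)),('rodL',(144,208),(177,180)),('rodR',(443,123),(385,62)),('knob',(569,47),(440,15)),('gripend',(408,482),None)]:
    if b: print(n,[x if isinstance(x,list) else x.round(1) for x in tri(T(*a),S(*b))])
def tz(x,y,z):
    c,r=T(x,y); return (c+r*(z-c[2])/r[2]).round(1)
sc=tz(295,164,228);L=tz(144,210,224);R=tz(443,125,224)
print('screw',sc,'L',L,'R',R,(L+R)/2)
y=(L-R)[:2];y/=np.linalg.norm(y);x=np.array([y[1],-y[0]]);print('rig x',x,'y',y)
print('knob',tz(569,47,210)); print('pivot',tz(320,234,220),'tab',tz(362,272,232))
g=tz(360,340,205);g2=tz(406,478,205);print('grip',g,g2); 
v=(tz(383,409,205)-sc)[:2];v2=(g2-g)[:2]
for w in (v,v2): print('angle',np.arctan2(w@y,-(w@x)))
w=(tz(362,272,230)-tz(320,234,220))[:2];print('tab ang',np.arctan2(w@y,-(w@x)))
E
python3 m0.py
```

```text
screw [array([551.7,  41.8, 222.7]), [0.7836230901059713, 0.7836230901059433]]
rodL [array([531.4, 118.8, 216.6]), [0.7385768225802825, 0.7385768225801383]]
rodR [array([573.2, -34.4, 215.9]), [0.5463900003763167, 0.546390000376272]]
knob [array([ 615.8, -101.9,  205.8]), [0.8002998695214668, 0.8002998695216507]]
screw [550.1  40.8 228. ] L [528.6 117.1 224. ] R [570.  -34.6 224. ] [549.3   41.25 224.  ]
rig x [0.96471978 0.26327883] y [-0.26327883  0.96471978]
knob [ 614.2 -102.1  210. ]
pivot [515.3  28.9 220. ] tab [493.7   7.5 232. ]
grip [462.6   9.7 205. ] [392.7 -12.6 205. ]
angle -0.0655647394443434
angle -0.04240086475465157
tab ang -0.5189787875706358
```

```bash
python3 -m jog '[-2,0,0,0,0,0,1, -2.5,1.2,-1.2,0,0,0,1, -2.5,2.4,-2.4,0,0,0,1, -2.5,3.6,-3.6,0,0,0,1, -2.5,4.8,-4.8,0,0,0,1, -2.5,6,-6,0,0,0,1, -2.5,7.2,-7.2,0,0,0,1, -2.5,8.4,-8.4,0,0,0,1]' 30
```

```text
time: 1.25
eef_pos: [368.6, -292.1, 317.1]
tool_rot: [[0.0, 0.945, 0.326], [0.001, 0.326, -0.945], [-1.0, 0.0, -0.001]]
ft_force: [1.0, -0.0, 0.8]
opening: 0.1
```

```bash
python3 -m jog '[0,1.2,-1.2,0,0,0,1, 0,2.4,-2.4,0,0,0,1, 0,3.6,-3.6,0,0,0,1, 0,4.8,-4.8,0,0,0,1, 0,6,-6,0,0,0,1, 0,7.2,-6.8,0,0,0,1, 0.5,7.2,-6.8,0,0,0,1, 0.5,7.2,-6.8,0,0,0,1]'; python3 - <<'E'
from h import *
d=snap('wrist','w1'); print(monitor.observe()['eef_pos'],monitor.observe()['ft_force'],arm.tips_ahead,cam(d)[4])
snap('top','t1');a=cv2.imread('pics/t1.png')[165:295,160:360]; cv2.imwrite('pics/t1z.png',cv2.resize(a,None,fx=4,fy=4,interpolation=cv2.INTER_CUBIC))
E
```

```text
time: 2.25
eef_pos: [505.1, -28.7, 300.3]
tool_rot: [[-0.004, 0.945, 0.327], [0.001, 0.327, -0.945], [-1.0, -0.003, -0.002]]
ft_force: [-0.2, -0.9, 0.3]
opening: 0.0
[505.37181085 -29.2070348  301.23579655] [0.46602048 0.63206541 0.4035959 ] 11.0 [584.70366517  -1.15246227 430.69147262]
```

View pics/w1.png

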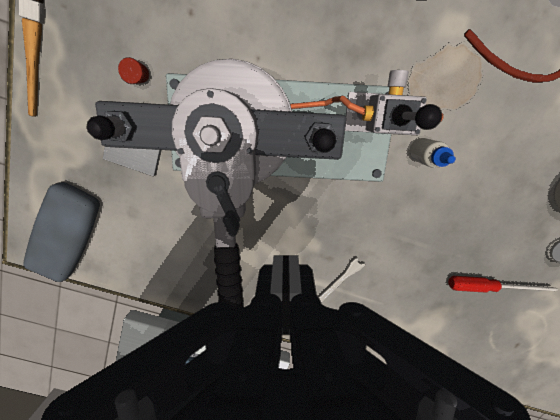

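View pics/t1z.png

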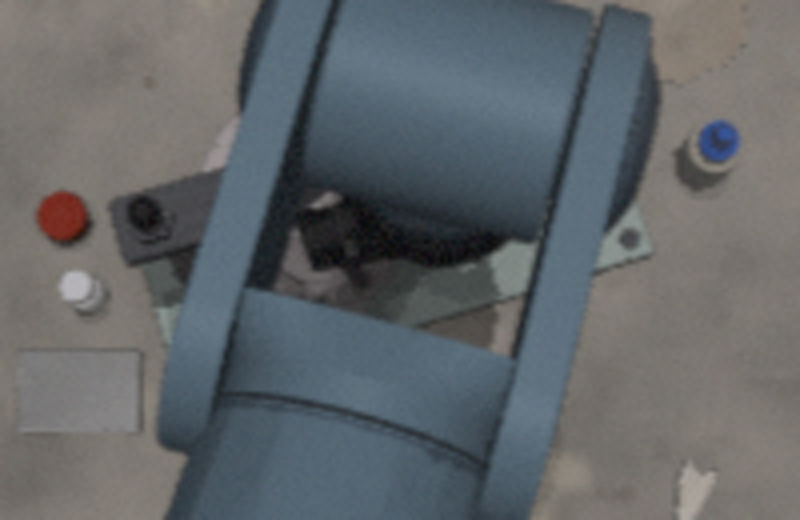

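```bash
python3 - <<'E'
from h import *
a=cv2.imread('pics/w1.png')[90:320,160:460]; cv2.imwrite('pics/w1z.png',cv2.resize(a,None,fx=2.6,fy=2.6,interpolation=cv2.INTER_CUBIC))
d=get_image('wrist'); d['s']=monitor.observe()
for n,u,v,z in [('screw',208,134,228),('rodL',100,127,224),('rodR',322,139,224),('knob',429,117,210),('pivot',216,183,220)]: print(n,onz(d,u,v,z).round(1))
p=d['s']['eef_pos']
for k in (0,11,24): print(k,proj(d,p+d['s']['tool_rot'][:,0]*k))
E
```

```text
screw [552.1  42.5 228. ]
rodL [532.  114.9 224. ]
rodR [573.9 -32.8 224. ]
knob [ 613.  -102.7  210. ]
pivot [518.1  30.  220. ]
0 [286.3885523  280.06446083]
11 [286.33099155 268.97429331]
24 [286.27185228 257.57999391]
```

View pics/w1z.png

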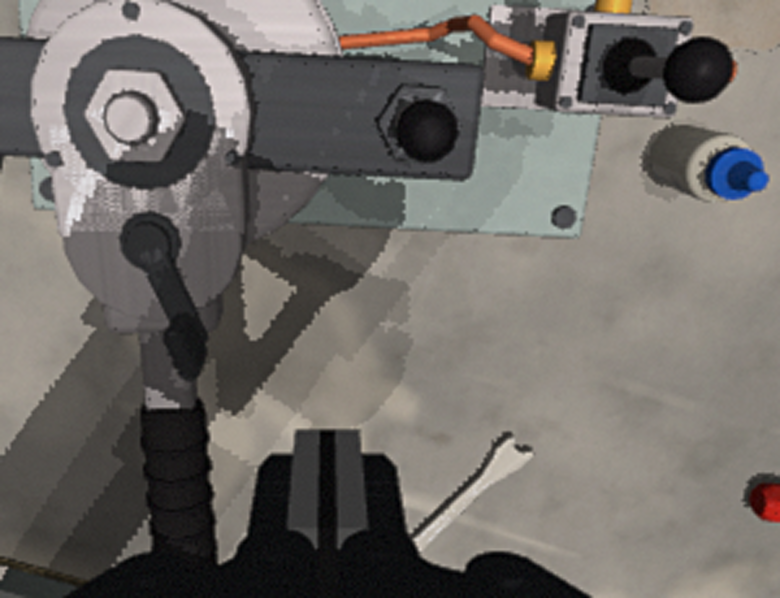

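```bash
python3 -m jog '[1,0,0,0,0,0,1, 2.2,0,0,0,0,0,1, 2.2,0,-0.2,0,0,0,1, 2.2,0,-0.4,0,0,0,1]'; python3 - <<'E'
from h import *
d=snap('wrist','w2'); print(monitor.observe()['eef_pos'],monitor.observe()['ft_force'])
a=cv2.imread('pics/w2.png')[90:320,160:460]; cv2.imwrite('pics/w2z.png',cv2.resize(a,None,fx=2.6,fy=2.6,interpolation=cv2.INTER_CUBIC))
E
```

```text
time: 2.9
eef_pos: [502.5, -18.5, 238.1]
tool_rot: [[0.003, 0.946, 0.324], [-0.0, 0.324, -0.946], [-1.0, 0.002, 0.001]]
ft_force: [0.4, 0.3, 1.0]
opening: -0.3
[502.55975182 -17.85257912 238.49902842] [-0.13412872  0.43363229  0.74129796]
```

View pics/w2z.png

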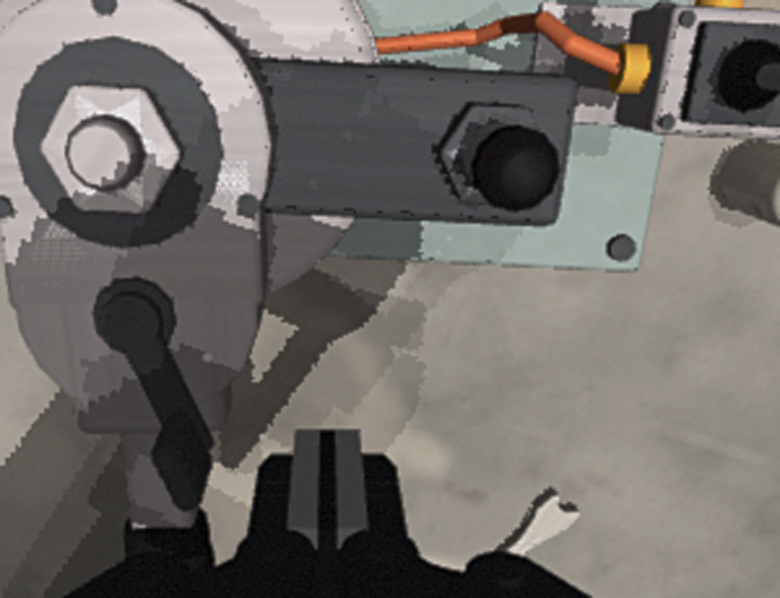

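```bash
python3 -m jog '[0.1,0,-0.2,0,0,0,1, 0.15,0,-0.4,0,0,0,1, 0.15,0,-0.5,0,0,0,1, 0.15,0,-0.6,0,0,0,1]';python3 -m jog '[0,0,-0.1,0,0,0,1, 0,0,-0.2,0,0,0,1, 0,0,-0.3,0,0,0,1]'; python3 - <<'E'
from h import *
d=snap('wrist','w3'); print(monitor.observe()['eef_pos'],monitor.observe()['ft_force'])
a=cv2.imread('pics/w3.png')[90:320,160:460]; cv2.imwrite('pics/w3z.png',cv2.resize(a,None,fx=2.6,fy=2.6,interpolation=cv2.INTER_CUBIC))
E
```

```text
time: 3.45
eef_pos: [496.7, -0.7, 234.1]
tool_rot: [[0.003, 0.946, 0.325], [-0.0, 0.325, -0.946], [-1.0, 0.003, 0.001]]
ft_force: [0.7, -0.5, 0.6]
opening: -0.0
time: 3.82
eef_pos: [493.7, 8.1, 234.0]
tool_rot: [[0.003, 0.946, 0.325], [0.0, 0.325, -0.946], [-1.0, 0.003, 0.001]]
ft_force: [0.2, -0.1, -0.4]
opening: -0.2
[493.58758779   8.35651316 234.00290395] [0.15656855 0.66113486 0.92741088]
```

View pics/w3z.png

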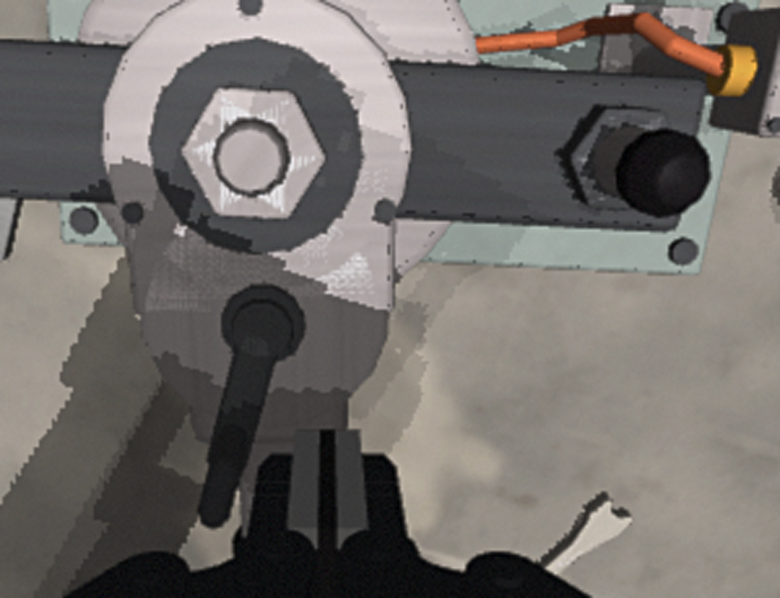

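```bash
python3 -m jog '[0,0,0.6,0,0,0,1, -1.2,0,0.6,0,0,0,1, -2.2,-0.5,0.4,0,0,0,0.5, -2.2,-1,0.2,0,0,0,0, -2.2,-1.5,-0.1,0,0,0,0, -2.2,-2,-0.3,0,0,0,0, -2.2,-2,-0.3,0,0,0,0]'; python3 - <<'E'
from h import *
d=snap('wrist','w4'); print(monitor.observe()['eef_pos'],monitor.observe()['ft_force'])
E
```

```text
time: 4.75
eef_pos: [433.7, -3.4, 300.0]
tool_rot: [[0.004, 0.946, 0.324], [-0.0, 0.324, -0.946], [-1.0, 0.004, 0.001]]
ft_force: [1.0, -0.5, -0.4]
opening: 42.7
[434.09263035  -3.40446887 300.08123221] [ 0.67104224  0.00236589 -0.67466265]
```

View pics/w4.png

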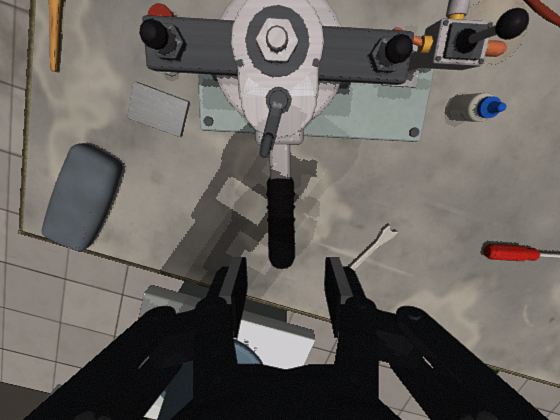

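```bash
python3 -m jog '[1.2,0,-0.1,0,0,0,0, 2.4,0,-0.1,0,0,0,0, 3.2,0,-0.1,0,0,0,0, 3.2,0,-0.1,0,0,0,0]'; python3 - <<'E'
from h import *
d=snap('wrist','w5'); s=monitor.observe();print(s['eef_pos'],s['ft_force'],s['qpos'].round(2))
E
```

```text
time: 5.3
eef_pos: [432.8, -0.6, 202.2]
tool_rot: [[-0.0, 0.946, 0.324], [0.001, 0.324, -0.946], [-1.0, 0.0, -0.001]]
ft_force: [0.4, -0.5, -0.3]
opening: 42.9
[433.76742006  -0.83100177 203.84162485] [-0.26260913  0.24938544  0.37326514] [-0.27 -0.25  2.13  0.    1.27  0.98]
```

View pics/w5.png

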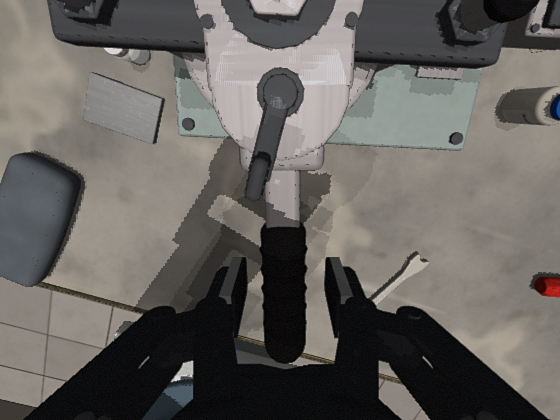

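```bash
python3 -m jog '[0,0,0,0,0,0,0.3, 0.04,0,0,0,0,0,0.3, 0.04,0.04,0.54,-0.75,0,0,0.3, 0.04,0.14,1.08,-1.5,0,0,0.3, 0.04,0.32,1.6,-2.25,0,0,0.3, 0.04,0.56,2.08,-3,0,0,0.3, 0.04,0.86,2.54,-3.75,0,0,0.3, 0.04,1.22,2.95,-4.5,0,0,0.3]'; python3 - <<'E'
from h import *
d=snap('wrist','w6'); s=monitor.observe();print(s['eef_pos'],s['ft_force'],s['qpos'].round(2))
E
```

```text
time: 6.35
eef_pos: [497.6, -72.9, 203.3]
tool_rot: [[0.003, 0.436, 0.9], [0.001, 0.9, -0.436], [-1.0, 0.002, 0.002]]
ft_force: [-0.6, 1.4, -0.3]
opening: 30.1
[498.96126303 -73.89798566 203.68266708] [-1.16443115 -1.29428076  0.31593956] [-0.37 -0.06  1.96  0.    1.24  0.08]
```

View pics/w6.png

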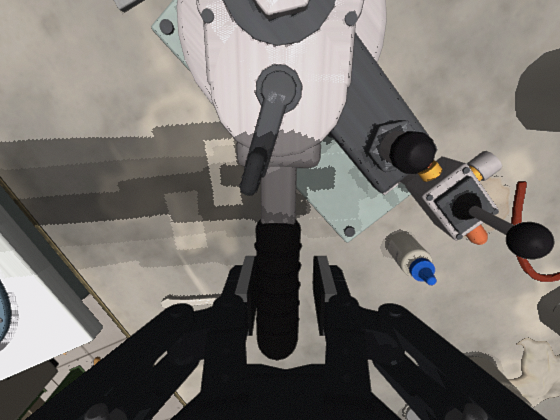

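```bash
cat > f.py <<'E'
from h import *
S=np.array([551,41.7]); X=np.array([0.9647,.2633]);Y=np.array([-.2633,.9647])
v=[]
for i in range(4):
    s=monitor.observe(); p=s['eef_pos'][:2]-S; F=s['ft_force'][:2]; v.append((p[0]*F[1]-p[1]*F[0])/1000)
    if i<3 and __import__('sys').argv[1:]: get_image('wrist')
a=np.arctan2(p@Y,-(p@X)); ty=-s['tool_rot'][:2,1]
print('t',s['time'],'r',np.linalg.norm(p).round(1),'a',a.round(3),'tool a',np.arctan2(ty@Y,-(ty@X)).round(3),'torque',np.round(v,2),'z',s['eef_pos'][2].round(1))
E
python3 f.py
python3 -m jog '[0,0.04,-0.54,0.75,0,0,0.3, 0,0.14,-1.08,1.5,0,0,0.3, 0,0.32,-1.6,2.25,0,0,0.3, 0,0.56,-2.08,3,0,0,0.3]';python3 f.py 1
```

```text
t 6.4 r 126.8 a -0.881 tool a -0.855 torque [-0.07 -0.07 -0.07 -0.07] z 203.7
time: 6.9
eef_pos: [450.2, -32.7, 204.3]
tool_rot: [[0.007, 0.83, 0.558], [-0.004, 0.558, -0.83], [-1.0, 0.004, 0.008]]
ft_force: [1.4, -5.5, -1.0]
opening: 29.5
t 7.05 r 124.8 a -0.364 tool a -0.333 torque [0.66 0.43 0.3  0.25] z 204.1
```

```bash

python3 -m jog '[0,0.04,-0.54,0.75,0,0,0.3, 0,0.14,-1.08,1.5,0,0,0.3, 0,0.32,-1.6,2.25,0,0,0.3]';python3 f.py;python3 -m jog '[0,0.04,-0.54,0.75,0,0,0.3, 0,0.14,-1.08,1.5,0,0,0.3, 0,0.32,-1.6,2.25,0,0,0.3]';python3 f.py
```

```text
time: 7.42
eef_pos: [430.9, 12.3, 204.0]
tool_rot: [[0.006, 0.979, 0.202], [-0.004, 0.202, -0.979], [-1.0, 0.005, 0.005]]
ft_force: [-0.5, -4.5, -0.7]
opening: 29.8
t 7.425 r 123.7 a 0.027 tool a 0.063 torque [0.53 0.53 0.53 0.53] z 204.0
time: 7.8
eef_pos: [429.8, 60.8, 203.4]
tool_rot: [[0.002, 0.981, -0.192], [-0.006, -0.192, -0.981], [-1.0, 0.004, 0.006]]
ft_force: [-3.6, -5.2, 0.4]
opening: 30.0
t 7.8 r 122.7 a 0.423 tool a 0.459 torque [0.7 0.7 0.7 0.7] z 203.4
```

```bash

python3 -m jog '[0,-0.03,-0.54,0.75,0,0,0.3, 0,0.05,-1.08,1.5,0,0,0.3, 0,0.21,-1.6,2.25,0,0,0.3]';python3 f.py
```

```text
time: 8.18
eef_pos: [445.2, 106.1, 203.0]
tool_rot: [[0.001, 0.832, -0.555], [-0.009, -0.555, -0.832], [-1.0, 0.006, 0.007]]
ft_force: [-1.3, -7.1, -0.7]
opening: 29.9
t 8.175 r 123.8 a 0.813 tool a 0.855 torque [0.83 0.83 0.83 0.83] z 203.0
```

```bash

python3 - <<'E'
from h import *
snap('wrist','w7')
E
```

```text
(no output)
```

View pics/w7.png

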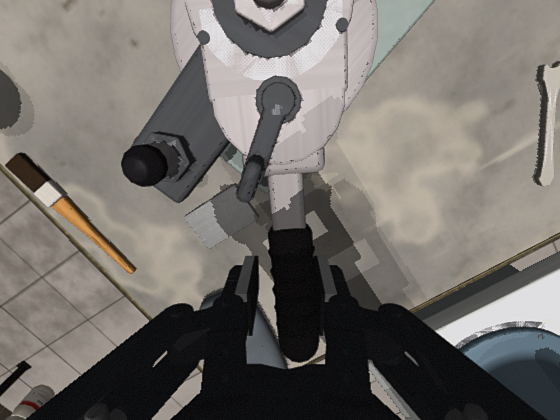

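```bash

python3 -m jog '[0,0.0,-0.36,0.5,0,0,0.3, 0,0.03,-0.72,1,0,0,0.3]';python3 f.py;python3 -m jog '[0,0.0,-0.36,0.5,0,0,0.3]';python3 f.py
```

```text
time: 8.48
eef_pos: [458.1, 123.8, 202.7]
tool_rot: [[-0.001, 0.722, -0.692], [-0.01, -0.692, -0.722], [-1.0, 0.006, 0.008]]
ft_force: [-3.0, -6.7, 1.3]
opening: 29.7
t 8.475 r 123.9 a 0.99 tool a 1.031 torque [0.87 0.87 0.87 0.87] z 202.7
time: 8.6
eef_pos: [464.8, 130.6, 202.4]
tool_rot: [[-0.006, 0.659, -0.752], [-0.012, -0.752, -0.659], [-1.0, 0.006, 0.012]]
ft_force: [-4.9, -6.1, 3.3]
opening: 30.0
t 8.6 r 123.8 a 1.068 tool a 1.118 torque [0.96 0.96 0.96 0.96] z 202.4
```

```bash

python3 -m jog '[0,0.04,0.54,-0.75,0,0,0.3, 0,0.14,1.08,-1.5,0,0,0.3, 0,0.32,1.6,-2.25,0,0,0.3, 0,0.56,2.08,-3,0,0,0.3, 0,0.86,2.54,-3.75,0,0,0.3, 0,1.22,2.95,-4.5,0,0,0.3, 0,1.6,3.3,-5.25,0,0,0.3, 0,2.03,3.6,-6,0,0,0.3]'; python3 f.py
```

```text
time: 9.6
eef_pos: [424.0, 13.4, 204.4]
tool_rot: [[-0.004, 0.98, 0.201], [-0.01, 0.201, -0.98], [-1.0, -0.006, 0.009]]
ft_force: [0.6, 1.2, -0.3]
opening: 29.8
t 9.6 r 130.1 a 0.047 tool a 0.064 torque [-0.13 -0.13 -0.13 -0.13] z 204.4
```

```bash

python3 -m jog '[0,-0.03,-0.36,0.5,0,0,0.3, 0,-0.03,-0.72,1,0,0,0.3, 0,0,-1.08,1.5,0,0,0.3]';python3 f.py;python3 -m jog '[0,-0.01,-0.36,0.5,0,0,0.3]';python3 f.py;python3 -m jog '[0,-0.01,-0.36,0.5,0,0,0.3]';python3 f.py
```

```text
time: 9.98
eef_pos: [418.8, 44.3, 204.9]
tool_rot: [[-0.001, 0.998, -0.06], [-0.012, -0.06, -0.998], [-1.0, 0.0, 0.012]]
ft_force: [3.9, -6.2, -1.0]
opening: 29.6
t 9.975 r 132.3 a 0.286 tool a 0.326 torque [0.81 0.81 0.81 0.81] z 204.9
time: 10.1
eef_pos: [419.5, 54.0, 205.0]
tool_rot: [[0.0, 0.989, -0.147], [-0.016, -0.147, -0.989], [-1.0, 0.003, 0.015]]
ft_force: [-0.6, -7.8, -2.8]
opening: 30.3
t 10.1 r 132.0 a 0.359 tool a 0.414 torque [1.03 1.03 1.03 1.03] z 205.0
time: 10.22
eef_pos: [420.9, 63.4, 204.8]
tool_rot: [[0.0, 0.973, -0.232], [-0.019, -0.232, -0.972], [-1.0, 0.005, 0.018]]
ft_force: [0.4, -7.8, -1.6]
opening: 30.0
t 10.225 r 131.9 a 0.432 tool a 0.501 torque [1. 1. 1. 1.] z 204.8
```

```bash

python3 -m jog '[0,0.03,-0.36,0.4,0,0,0.3]';python3 f.py;python3 -m jog '[0,0.03,-0.36,0.4,0,0,0.3]';python3 f.py
```

```text
time: 10.35
eef_pos: [423.1, 72.5, 204.2]
tool_rot: [[-0.005, 0.954, -0.299], [-0.022, -0.299, -0.954], [-1.0, 0.002, 0.023]]
ft_force: [-6.0, -6.8, 2.9]
opening: 30.1
t 10.35 r 131.5 a 0.503 tool a 0.57 torque [1.05 1.05 1.05 1.05] z 204.2
time: 10.48
eef_pos: [425.9, 81.3, 203.7]
tool_rot: [[-0.01, 0.931, -0.364], [-0.026, -0.364, -0.931], [-1.0, 0.0, 0.028]]
ft_force: [-6.6, -6.8, 4.0]
opening: 29.9
t 10.475 r 131.2 a 0.573 tool a 0.639 torque [1.11 1.11 1.11 1.11] z 203.7
```

```bash

python3 -m jog '[0,0.03,-0.36,0.4,0,0,0.3]';python3 f.py;python3 -m jog '[0,0.03,-0.36,0.4,0,0,0.3]';python3 f.py
```

```text
time: 10.6
eef_pos: [429.4, 89.8, 203.2]
tool_rot: [[-0.016, 0.904, -0.427], [-0.029, -0.428, -0.903], [-0.999, -0.002, 0.033]]
ft_force: [-7.4, -7.2, 4.3]
opening: 30.1
t 10.6 r 130.8 a 0.643 tool a 0.708 torque [1.23 1.23 1.23 1.23] z 203.2
time: 10.72
eef_pos: [433.4, 98.0, 202.7]
tool_rot: [[-0.022, 0.872, -0.489], [-0.033, -0.489, -0.872], [-0.999, -0.003, 0.039]]
ft_force: [-8.1, -7.0, 4.7]
opening: 30.2
t 10.725 r 130.4 a 0.713 tool a 0.777 torque [1.29 1.29 1.29 1.29] z 202.7
```

```bash

python3 -m jog '[0,0.0,-0.25,0.2,0,0,0.3, 0,0,-0.25,0.2,0,0,0.3]';python3 f.py 1
python3 - <<'E'
from h import *
snap('wrist','w8')
E
```

```text
time: 10.98
eef_pos: [436.0, 103.5, 202.5]
tool_rot: [[-0.027, 0.856, -0.516], [-0.035, -0.516, -0.856], [-0.999, -0.005, 0.044]]
ft_force: [-6.6, -6.0, 4.0]
opening: 29.9
t 11.125 r 130.5 a 0.759 tool a 0.809 torque [1.1  1.07 1.03 1.04] z 202.5
```

View pics/w8.png

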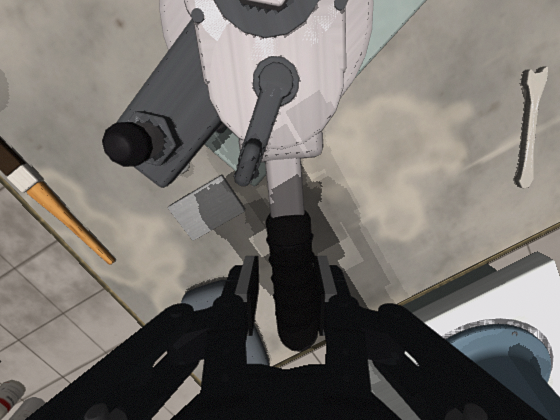

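```bash

python3 -m jog '[0,0,0.15,0,0,0,0, 0,0,0.15,0,0,0,-0.2, -1,0,0.15,0,0,0,-0.2, -2.5,0,0.15,0,0,0,-0.2, -3.6,0,0.15,0,0,0,-0.2]';python3 f.py; python3 - <<'E'
from h import *
snap('wrist','w9'); snap('scene','s9')
s=monitor.observe(); R=s['tool_rot']; 
G=np.array([[0,.9647,.2633],[0,.2633,-.9647],[-1,0,0]])
print(np.degrees(cv2.Rodrigues(R.T@G)[0].ravel())/10, R.T@(np.array([627,-160,305])-s['eef_pos'])/30)
E
```

```text
time: 11.8
eef_pos: [437.0, 103.7, 312.8]
tool_rot: [[-0.024, 0.857, -0.515], [-0.034, -0.516, -0.856], [-0.999, -0.003, 0.041]]
ft_force: [0.1, 0.3, -0.2]
opening: 50.9
t 11.8 r 129.8 a 0.765 tool a 0.808 torque [-0.04 -0.04 -0.04 -0.04] z 312.8
[-4.63124113  0.2108172   0.07340365] [0.5330579  9.91290598 4.27553012]
```

View pics/w9.png

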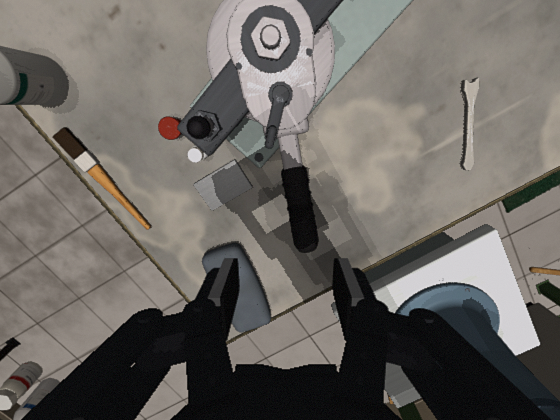

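```bash

python3 -m jog '[0.07,1.24,0.53,-0.58,0.03,0,1, 0.13,2.48,1.07,-1.16,0.05,0,1, 0.2,3.7,1.6,-1.74,0.08,0,1, 0.27,4.95,2.14,-2.32,0.1,0.03,1, 0.33,6.2,2.67,-2.9,0.13,0.04,1, 0.4,7.4,3.2,-3.47,0.16,0.05,1, 0.47,8.7,3.74,-4.05,0.18,0.06,1, 0.53,9.9,4.28,-4.63,0.21,0.07,1]';
python3 -m jog '[0,0,0,0,0,0,1,0,0,0,0,0,0,1]'; python3 - <<'E'
from h import *
d=snap('wrist','w10'); snap('scene','s10')
s=monitor.observe(); print(s['eef_pos'],s['tool_rot'].round(3))
E
```

```text
time: 12.9
eef_pos: [627.2, -160.8, 303.6]
tool_rot: [[-0.002, 0.964, 0.267], [0.002, 0.267, -0.964], [-1.0, -0.001, -0.002]]
ft_force: [0.0, -0.1, 0.8]
opening: 0.2
time: 13.15
eef_pos: [626.7, -160.2, 302.4]
tool_rot: [[-0.003, 0.964, 0.267], [0.003, 0.267, -0.964], [-1.0, -0.002, -0.004]]
ft_force: [-1.0, -0.2, -0.3]
opening: 0.1
[ 626.7597292  -159.7052601   303.34415705] [[-0.002  0.964  0.268]
 [ 0.002  0.268 -0.964]
 [-1.    -0.001 -0.003]]
```

View pics/w10.png

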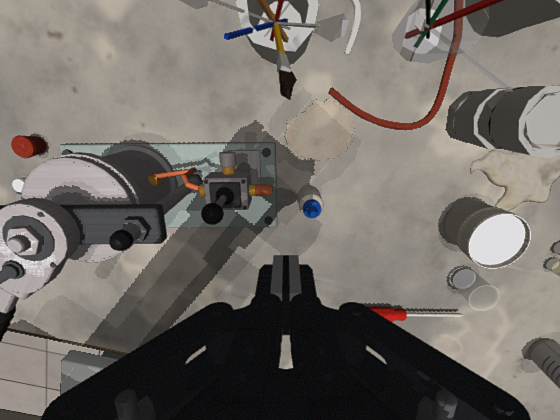

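View pics/s10.png

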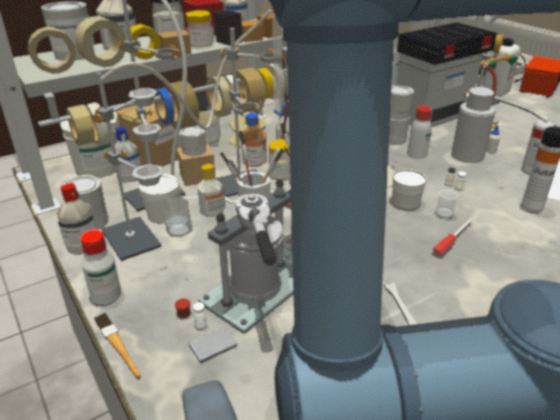

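```bash
python3 - <<'E'
from h import *
d=get_image('wrist'); d['s']=monitor.observe()
c,r=ray(d,211,213); k=onz(d,211,213,208); print('knob',k)
dt=get_image('top'); X=tri(ray(d,211,213),ray(dt,302,176.4)); print(X)
print('dropper',onz(d,312,210,88))
R=d['s']['tool_rot'];print(R.T@(k-d['s']['eef_pos']))
E
```

```text
knob [612.34188239 -99.47048572 208.        ]
(array([ 613.83448382, -101.17523996,  212.40411232]), [1.035820054371664, 1.035820054371688])
dropper [ 599.54397899 -200.75361929   88.        ]
[ 95.78670451   2.28285479 -61.68363093]
```

```bash

python3 -m jog '[1.6,0,0,0,0,0,1, 3.2,0,0,0,0,0,1, 3.27,0.05,-0.5,0,0,0,1, 3.27,0.05,-0.8,0,0,0,1,3.27,0.05,-0.8,0,0,0,1]'; python3 - <<'E'
from h import *
d=snap('wrist','w11'); s=monitor.observe(); print(s['eef_pos'],s['ft_force'])
E
```

```text
time: 13.98
eef_pos: [623.1, -135.4, 209.1]
tool_rot: [[0.003, 0.963, 0.269], [-0.0, 0.269, -0.963], [-1.0, 0.003, 0.001]]
ft_force: [0.5, 0.5, -0.0]
opening: 0.8
[ 623.04151917 -135.90356217  208.82131736] [ 0.2650774  -0.21087888  0.7169123 ]
```

View pics/w11.png

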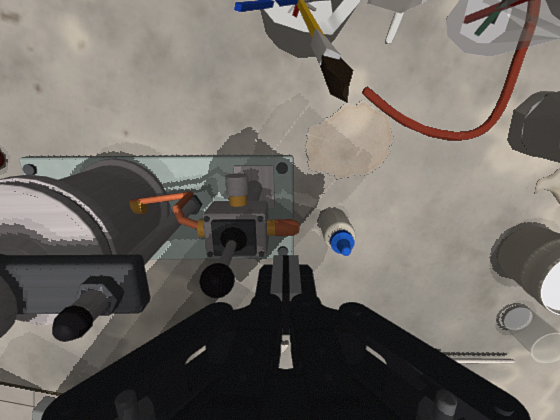

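```bash

python3 -m jog '[0.1,0,-0.2,0,0,0,1, 0.1,0,-0.4,0,0,0,1]'
python3 -m jog '[0,0,-0.2,0,0,0,1]'
python3 -m jog '[0,0,-0.2,0,0,0,1]'
python3 -m jog '[0,0,-0.2,0,0,0,1]'; python3 - <<'E'
from h import *
d=snap('wrist','w12'); s=monitor.observe(); print(s['eef_pos'],s['ft_force'])
E
```

```text
time: 14.28
eef_pos: [620.0, -124.2, 206.4]
tool_rot: [[0.004, 0.963, 0.269], [-0.001, 0.269, -0.963], [-1.0, 0.004, 0.002]]
ft_force: [-0.1, -0.4, 0.2]
opening: -0.5
time: 14.4
eef_pos: [618.3, -118.2, 206.6]
tool_rot: [[0.004, 0.963, 0.268], [-0.001, 0.268, -0.963], [-1.0, 0.004, 0.002]]
ft_force: [0.7, -0.4, 0.5]
opening: -0.1
time: 14.52
eef_pos: [616.6, -112.3, 206.7]
tool_rot: [[0.004, 0.963, 0.268], [-0.001, 0.268, -0.963], [-1.0, 0.004, 0.003]]
ft_force: [-0.2, -1.9, 0.1]
opening: -0.1
time: 14.65
eef_pos: [614.9, -106.4, 206.6]
tool_rot: [[0.004, 0.963, 0.268], [-0.002, 0.268, -0.963], [-1.0, 0.004, 0.003]]
ft_force: [0.3, -0.9, -1.3]
opening: 0.2
[ 614.71200471 -105.69928043  206.53256652] [ 0.59528271 -1.72294438 -0.98360969]
```

View pics/w12.png

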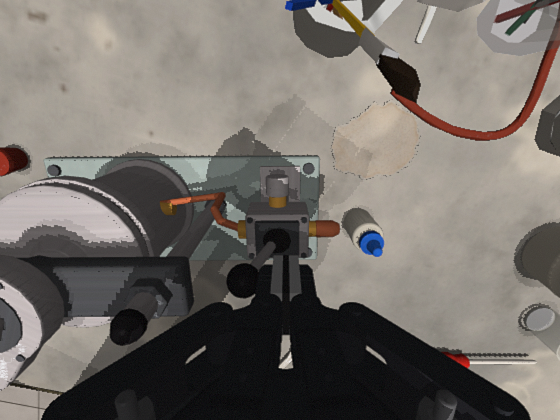

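```bash
cat > k.py <<'E'
from h import *
import sys
d=get_image('wrist'); d['s']=monitor.observe()
k=onz(d,float(sys.argv[1]),float(sys.argv[2]),206); print('knob',k, (k[:2]-[612.8,-101])@np.array([-.2633,.9647]),d['s']['ft_force'],d['s']['time'])
E
python3 k.py 241 282
```

```text
knob [607.07018731 -83.81811798 206.        ] 18.084021268612133 [ 0.88924364 -2.36435239 -0.16877673] 14.75
```

```bash

python3 -m jog '[0,0,-0.1,0,0,0,1, 0,0,-0.17,0,0,0,1]'
python3 -c "
from h import *
snap('wrist','w13')"
```

```text
time: 15.0
eef_pos: [613.5, -101.3, 206.5]
tool_rot: [[0.004, 0.963, 0.269], [-0.002, 0.269, -0.963], [-1.0, 0.004, 0.003]]
ft_force: [0.8, -2.3, -1.3]
opening: 0.0
```

View pics/w13.png

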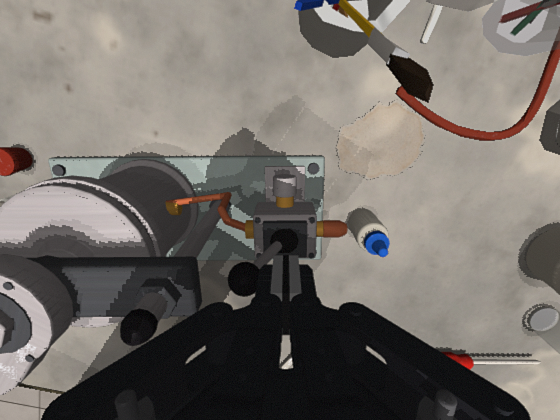

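```bash
python3 k.py 244 280
python3 -m jog '[0,0,0,0,0,0,1, 0,0,0,0,0,0,1, 0,0,0,0,0,0,1, 0,0,0,0,0,0,1, 0,0,0,0,0,0,1, 0,0,0,0,0,0,1, 0,0,0,0,0,0,1, 0,0,0,0,0,0,1]'
```

```text
knob [607.28455015 -80.15914672 206.        ] 21.557389101435476 [ 1.34746153 -3.81333771 -0.5557911 ] 15.1
time: 16.1
eef_pos: [613.4, -101.2, 206.5]
tool_rot: [[0.004, 0.963, 0.269], [-0.002, 0.269, -0.963], [-1.0, 0.004, 0.003]]
ft_force: [0.8, -2.3, -0.7]
opening: -0.2
```

```bash

python3 -m jog '[0,0,-0.07,0,0,0,1, 0,0,-0.07,0,0,0,1, 0,0,-0.07,0,0,0,1, 0,0,-0.07,0,0,0,1, 0,0,-0.07,0,0,0,1, 0,0,-0.07,0,0,0,1, 0,0,-0.07,0,0,0,1, 0,0,-0.07,0,0,0,1]'
python3 -m jog '[0,0,0,0,0,0,1, 0,0,0,0,0,0,1, 0,0,0,0,0,0,1, 0,0,0,0,0,0,1, 0,0,0,0,0,0,1, 0,0,0,0,0,0,1, 0,0,0,0,0,0,1]'
python3 -m jog '[0,0,0.2,0,0,0,1, 0,0,0.4,0,0,0,1, 0,0,0.6,0,0,0,1, 0,0,0.8,0,0,0,1, 0,0,1,0,0,0,1, 0,0,1.3,0,0,0,1, 0,0,1.8,0,0,0,1, 0,0,1.8,0,0,0,1]'
python3 -m jog '[-1.5,0,0,0,0,0,1, -3.2,0,0,0,0,0,1, -3.2,0,0,0,0,0,1, -3.2,0,0,0,0,0,1]'
python3 -c "
from h import *
d=snap('wrist','w14');s=d['s']; print(s['eef_pos'],s['ft_force'])"
```

```text
time: 17.1
eef_pos: [612.9, -99.1, 206.6]
tool_rot: [[0.004, 0.963, 0.269], [-0.002, 0.269, -0.963], [-1.0, 0.004, 0.003]]
ft_force: [0.9, -2.5, -0.9]
opening: -0.2
time: 17.98
eef_pos: [612.9, -99.1, 206.5]
tool_rot: [[0.004, 0.963, 0.269], [-0.002, 0.269, -0.963], [-1.0, 0.004, 0.003]]
ft_force: [0.5, -2.2, -0.1]
opening: 0.0
time: 18.98
eef_pos: [627.7, -152.5, 206.7]
tool_rot: [[0.005, 0.964, 0.268], [-0.002, 0.268, -0.964], [-1.0, 0.004, 0.003]]
ft_force: [-0.1, -0.5, 0.1]
opening: 0.1
time: 19.48
eef_pos: [627.0, -152.1, 302.3]
tool_rot: [[0.004, 0.963, 0.268], [-0.002, 0.268, -0.963], [-1.0, 0.003, 0.003]]
ft_force: [0.7, -0.0, -0.2]
opening: -0.2
[ 627.01841361 -152.0890395   302.31198834] [ 0.69344629 -0.03829058 -0.17991461]
```

View pics/w14.png

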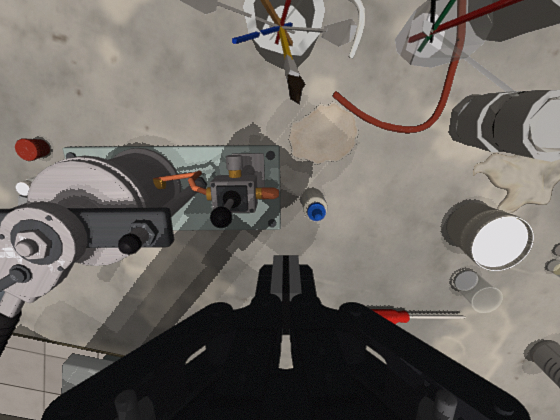

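```bash
python3 k.py 221 217
python3 -m jog '[0,0,1.2,0,0,0,1, 0,0,2.4,0,0,0,1, 0,0,3.6,0,0,0,1, 0,0,4.8,0,0,0,1, 0,0,6,0,0,0,1, 0,0,6,0,0,0,1]'
python3 -c "
from h import *
d=snap('top','t15');a=cv2.imread('pics/t15.png')[165:295,160:360]; cv2.imwrite('pics/t15z.png',cv2.resize(a,None,fx=4,fy=4,interpolation=cv2.INTER_CUBIC))"
```

```text
knob [ 611.55784842 -100.66781783  206.        ] 0.6475146522511641 [ 0.16706955 -0.14126067 -0.45988273] 19.575
time: 20.32
eef_pos: [674.0, -327.3, 298.0]
tool_rot: [[-0.002, 0.964, 0.265], [0.001, 0.265, -0.964], [-1.0, -0.001, -0.002]]
ft_force: [-0.3, 0.3, -0.5]
opening: 0.3
```

View pics/t15z.png

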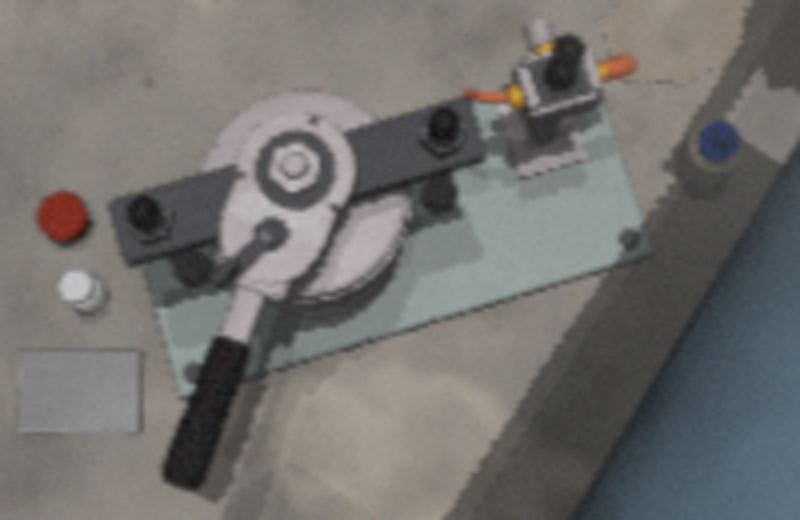

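```bash
python3 -c "
from plant import arm
print(arm.hand_in())"
```

```text
the job is handed in; nothing more can be done
None
```

I handed the job in at about 20 s of the 72 s allowed, with every step done. I had no direct reading of the force on the cover and judged tightness only from the torque at the wrist.

- **Reversing lever:** I pushed it over to the tightening side, and the wrist pictures show it leaning to the clockwise side.
- **Clamp screw:** I drove it in two strokes of the handle. The torque rose from about 0.65 Nm with the screw loose to about 1.29 Nm, followed by one small further step. That is inside the 1.1 to 1.5 Nm range and well below straining. At rest it read about 1.0 to 1.1 Nm.
- **Gas lever:** I then pushed it towards the vessel, to about 0.37 to 0.42 rad measured from the pictures, and held it there for about 3 s before letting it return.

In the last pictures the knob is within 1 mm of its starting place. The ratchet is still set to tighten, and the handle stands free at about 0.75 rad. The sample block, vial, stopper and dropper bottle are where they were, and the arm is clear of everything. No check failed or disagreed, apart from differences of about 2 mm between the camera views.

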